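# Pack a fixture pad level with its support

## Robot

A 6-joint arm with a two-finger parallel gripper is mounted at the origin on the work surface; the furniture and walls round the work are solid. World frame = base frame: x ahead of the robot, y to its left, z up, the work surface at z = 0. Lengths are in m, angles in rad, forces in N, time in s.
With the tool pointing down it reaches from about 0.35 to 0.975 m from the base axis. Payload 4.9 kg.
Tool frame: the origin (TCP) lies at the very end of the fingers, on their centre line; the grasp point (between the pads) lies arm.grip_point_offset behind it (arm.grip_point_offset is the distance from the TCP to the grasp point, in m); z points along the fingers, y is the line along which they close (so a half turn about z gives the same grasp; the last joint's range is limited). The gripper opens to 85 mm and grips with 20 to 120 N. Pads are 22 mm wide; open, the fingers measure 114 mm over their backs; the gripper's body (76 mm by 85 mm) begins 54 mm behind the grasp point. The pads swing forward as they close: fully open they stand 13 mm farther back than shut.
Start: joints at [-1.252, 0.053, 1.613, -0, 1.476, -0.119], TCP at [0.265, -0.566, 0.231] pointing down, gripper open.
Joint ranges: [-3.01, 3.01], [-1.01, 2.22], [0.06, 2.58], [-1.02, 4.17], [0.09, 2.62], [-3.14, 3.14]. Speed limits (rad/s): [2.57, 2.57, 3.14, 3.14, 3.14, 3.14].

## Interface

Orientations are given as a rotation vector (axis times angle).
In Python, from rig import arm gives the robot as it stands.
- The arm moves only by the tool hand_motion, called in YAML: its name, and indented under it one key for each argument. Schema: {"type":"object","properties":{"plan":{"type":"object","properties":{"steps":{"type":"array","items":{"type":"array","items":{"type":"number"},"minItems":4,"maxItems":4},"minItems":1,"maxItems":8}},"additionalProperties":false,"required":["steps"]},"jaw":{"type":"number"},"only":{"type":"string"},"quiet":{"type":"boolean"},"lines":{"type":"string"}},"required":["plan"],"additionalProperties":false}. plan is an object whose key "steps" holds a list of rows, 1 to 8 of them, each of 4 numbers: dx, dy, dz in m, then a turn about the tool's z in rad; each row is the pose to reach, as a shift and turn from the pose commanded when the call began, along the tool's axes at that moment; what a row does not reach only later rows make up. A row lasts 1/10 s, in which the tool goes at most 0.05 m and 0.15 rad, less where a joint would pass 70% of its speed; a pose out of reach is approached as far as the arm can. jaw is the finger opening in m, set as the call begins (left out keeps the last). The fingers move at their own pace and stop on an object; the grip force is fixed at half the most. Time passes only in rows, so rows that do not move let the fingers close. The tool returns the time, the measured TCP pose, the force, the opening and the grip force at its end. only (a regular expression) keeps the lines of the reply that match it, lines (a string "A,B") keeps lines A to B, and quiet returns only ok. Input that does not fit is refused with a message, and nothing moves.
- arm.get_state(): the state, without advancing time (a new reading comes with each control period).
- arm.camera(name): name is "side" or "top" or "wrist"; returns the picture (384x512x3 uint8, red, green, blue); there is no depth.
- arm.camera_model(name): a dict with "fov_y" (degrees; the focal length in pixels is half the picture's height over the tangent of half this angle, whatever the lens; pixels are square), "cx", "cy" (the principal point, pixels), "dist_coeffs" ([k1, k2, p1, p2, k3] as OpenCV has them; the pictures are not rectified), "view" (4x4, takes a point from world to camera coordinates); the wrist camera has in their place "tool_from_camera" (4x4, takes a point from camera to tool coordinates, whose origin is the TCP and whose axes are the flange's). Camera axes: x right, y up, looking along -z (the intrinsics and any distortion apply to the point x, -y, -z); pixel columns grow to the right and rows downward; lengths in m; the calibration is good to about 2 mm. A picture is of the moment at which its call begins: read the wrist's pose just before it. camera_model takes no time and is no camera call.
- arm.finish_job(): hands the job in; it is judged then, once.
The state is a dict: "time_s": time; "qpos": joint angles; "joint_velocities": joint speeds; "joint_efforts": joint torques, N m; "position": TCP position; "tool_rot": TCP orientation; "ft_force": force on the tool from outside, world axes, zero at the start; "moment": the same for the moment, N m; "width": finger opening in m; "grasp_force": force on a finger pad.
Only numpy, scipy, OpenCV 4.12 (cv2) and the standard library are available. Lean on these libraries where they do the work, as an engineer would, in place of code of your own. Each camera call takes 0.05 s, during which the arm holds its last target. There are 200 camera calls.

## Task

Build the bare pad of the steel fixture up level with the fixed support block beside it: pick the two of the three steel packing plates whose thicknesses together make up the height difference, and leave them stacked flat on the pad, centred on it and lying the same way as it does. Leave the third plate where it is.

Things in the scene. Friction and masses are not known exactly. Their poses are not given: they have to be found in the camera images.
- pad (a point): Centre of the top of the bare bright pad, 46 (x) x 70 (y) mm, of a steel fixture fixed to the bench; 15 mm above the bench, 3 mm above the fixture's dark base (84 x 184 mm). z up, y along the pad's length. 92 mm towards -y stands the fixed support, a steel block 50 x 60 mm whose top is 34 mm above the pad. Screw heads 5 mm high at the base's corners, nearest at x +-33, y +43 mm
- plate_thin: Thinnest plate: plain ground-steel packing plate with two bolt holes, 40 (x) x 64 (y) x 10 mm thick; it starts lying flat on the bench. Origin at the centre of its underside, z up through its thickness, y along its 64 mm length
- plate_middle: Middle plate: plain ground-steel packing plate with two bolt holes, 40 (x) x 64 (y) x 16 mm thick; it starts lying flat on the bench. Origin at the centre of its underside, z up through its thickness, y along its 64 mm length
- plate_thick: Thickest plate: plain ground-steel packing plate with two bolt holes, 40 (x) x 64 (y) x 24 mm thick; it starts lying flat on the bench. Origin at the centre of its underside, z up through its thickness, y along its 64 mm length

How it is judged:
By the outcome, as a careful person would: the job done as asked, in the order asked, and still so for the second after the job is handed in, with the robot touching nothing.
It also fails if it takes over 51 s, if anything falls off the work surface, if the arm or the gripper's body presses on something with over 40 N, if the wrist force passes 120 N, or if a joint passes its speed limit or range.

## Working session

There is one attempt and no reset: what is moved stays moved. The work goes in short steps, Python scripts to look and compute and a tool call to move; the robot and the scene stay as the last step left them, time stands still between calls to the robot, and variables do not carry over. Pictures are saved under pics/ and viewed, at most 10 in all, crops included, and the job is handed in when it is done.

```bash
ls; mkdir -p pics
```

Run:
```python
from rig import arm
import cv2,numpy as np
np.set_printoptions(precision=4,suppress=True)
print(arm.get_state(),arm.grip_point_offset)
for n in("top","side","wrist"):
    cv2.imwrite(f"pics/{n}0.png",arm.camera(n)[:,:,::-1]); print(n,arm.camera_model(n))
t=cv2.imread("pics/top0.png");s=cv2.imread("pics/side0.png")
cv2.imwrite("pics/both0.png",cv2.resize(np.hstack([t,s]),(800,300)))
```

```text
pics
rig.py
{'time_s': 0.0, 'qpos': array([-1.252 ,  0.0534,  1.6143,  0.    ,  1.476 , -0.119 ]), 'joint_velocities': array([ 0.0021,  0.0009,  0.0011, -0.0005,  0.0002, -0.0004]), 'joint_efforts': array([  0.0022, -39.3684, -37.0176,  -0.    ,   0.0069,   0.    ]), 'position': array([ 0.2648, -0.5655,  0.2301]), 'tool_rot': array([-3.0647, -0.6818,  0.0003]), 'ft_force': array([-0.2548, -0.3498, -0.3509]), 'moment': array([ 0.0227, -0.0344, -0.0244]), 'grasp_force': 0.0, 'width': 0.08551522062898198} 0.0187
top {'fov_y': 42.62790498341193, 'cx': 252.77689137078954, 'cy': 193.95947353203883, 'dist_coeffs': array([0.0004, 0.    , 0.    , 0.    , 0.    ]), 'view': array([[ 0.0142, -0.9999, -0.0046,  0.2151],
       [ 0.9829,  0.0131,  0.1836, -0.5264],
       [-0.1835, -0.0071,  0.983 , -0.7844],
       [ 0.    ,  0.    ,  0.    ,  1.    ]])}
side {'fov_y': 49.20620065402567, 'cx': 259.1754798304205, 'cy': 191.61200593077592, 'dist_coeffs': array([0.0201, 0.    , 0.    , 0.    , 0.    ]), 'view': array([[ 0.7957,  0.6057, -0.0001, -0.5619],
       [-0.504 ,  0.6622,  0.5544,  0.0823],
       [ 0.3358, -0.4411,  0.8322, -0.9589],
       [ 0.    ,  0.    ,  0.    ,  1.    ]])}
wrist {'fov_y': 62.33894600102351, 'cx': 254.52082954552264, 'cy': 193.18068932202223, 'dist_coeffs': array([-0.0766,  0.    ,  0.    ,  0.    ,  0.    ]), 'tool_from_camera': array([[ 0.0002,  0.9533,  0.3021,  0.0776],
       [ 1.    , -0.0003,  0.0003, -0.0005],
       [ 0.0004,  0.3021, -0.9533, -0.1415],
       [ 0.    ,  0.    ,  0.    ,  1.    ]])}
```

View pics/top0.png

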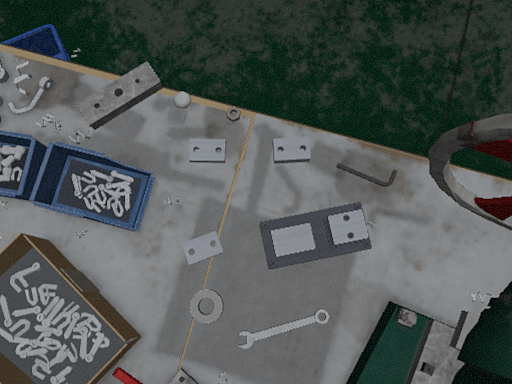

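View pics/side0.png

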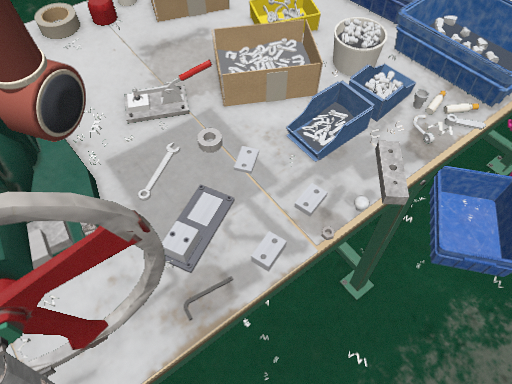

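The top view shows the plates at about (208,150), (291,150) and (202,248). The pad is at about (293,239), with the support to its right at (349,226). The side view shows the same plates at (311,199), (268,250) and (246,159). I need thin + thick (10 + 24 = 34 mm), so I'll measure heights across the two views.

Create h.py:
```python
import cv2,numpy as np
from scipy.spatial.transform import Rotation as R
np.set_printoptions(precision=4,suppress=True)
def model(arm,n,st=None):
    m=arm.camera_model(n); f=192/np.tan(np.radians(m["fov_y"])/2)
    K=np.array([[f,0,m["cx"]],[0,f,m["cy"]],[0,0,1]])
    if "view" in m: T=np.linalg.inv(m["view"])
    else:
        W=np.eye(4);W[:3,:3]=R.from_rotvec(st["tool_rot"]).as_matrix();W[:3,3]=st["position"];T=W@m["tool_from_camera"]
    return K,np.array(m["dist_coeffs"]),T
def rays(M,px):
    K,d,T=M
    u=cv2.undistortPoints(np.asarray(px,float).reshape(-1,1,2),K,d)[:,0]
    v=np.c_[u[:,0],-u[:,1],-np.ones(len(u))]@T[:3,:3].T
    return T[:3,3],v
def onto(M,px,z):
    o,v=rays(M,px); return o+v*((z-o[2])/v[:,2])[:,None]
def cross(M1,p1,M2,p2):
    o1,a=rays(M1,[p1]);o2,b=rays(M2,[p2]);a,b=a[0],b[0]
    s=np.linalg.lstsq(np.c_[a,-b],o2-o1,rcond=None)[0]
    x,y=o1+s[0]*a,o2+s[1]*b
    return (x+y)/2,np.linalg.norm(x-y)
def blobs(img,lo,amin,amax,roi):
    g=cv2.cvtColor(img,cv2.COLOR_BGR2GRAY); x0,y0,x1,y1=roi
    m=np.zeros_like(g);m[y0:y1,x0:x1]=(g[y0:y1,x0:x1]>lo)*255
    c,_=cv2.findContours(m,cv2.RETR_EXTERNAL,cv2.CHAIN_APPROX_NONE)
    return [k for k in c if amin<cv2.contourArea(k)<amax]
```

Run:
```python
from h import *
t=cv2.imread("pics/top0.png");s=cv2.imread("pics/side0.png")
for n,i in(("t",t),("s",s)):
    g=cv2.cvtColor(i,cv2.COLOR_BGR2GRAY)
    for p in ([(200,156),(285,156),(196,244),(293,239),(340,232),(280,255),(240,170),(210,190),(230,240)] if n=="t" else [(305,195),(262,250),(241,156),(205,208),(174,235),(280,220)]): print(n,p,g[p[1]-2:p[1]+3,p[0]-2:p[0]+3].mean())
a=cv2.resize(t[125:275,180:380],None,fx=4,fy=4,interpolation=cv2.INTER_CUBIC)
b=cv2.resize(s[135:275,155:335],None,fx=4,fy=4,interpolation=cv2.INTER_CUBIC)
cv2.imwrite("pics/tz.png",a);cv2.imwrite("pics/sz.png",b)
```

```text
t (200, 156) 143.36
t (285, 156) 142.6
t (196, 244) 142.04
t (293, 239) 141.2
t (340, 232) 142.68
t (280, 255) 113.68
t (240, 170) 130.52
t (210, 190) 122.52
t (230, 240) 106.44
s (305, 195) 211.76
s (262, 250) 209.64
s (241, 156) 210.96
s (205, 208) 209.72
s (174, 235) 162.52
s (280, 220) 202.68
```

View pics/tz.png

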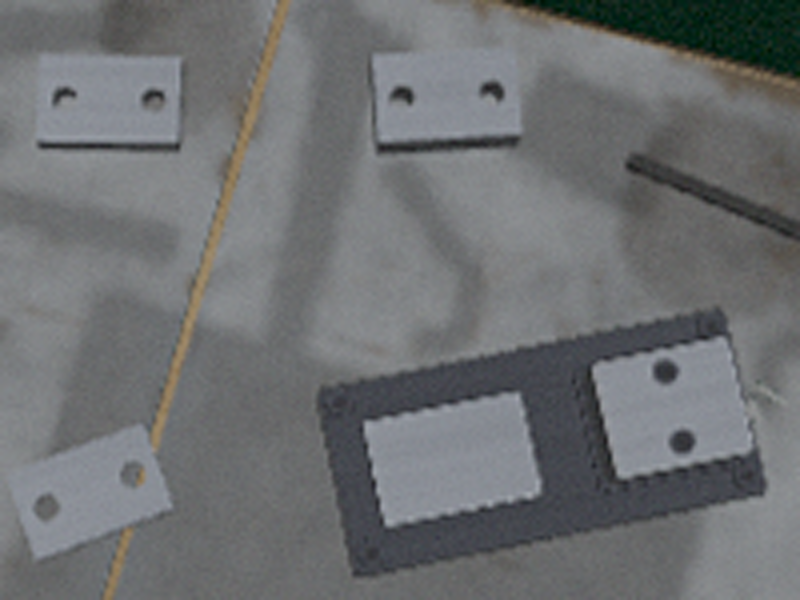

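View pics/sz.png

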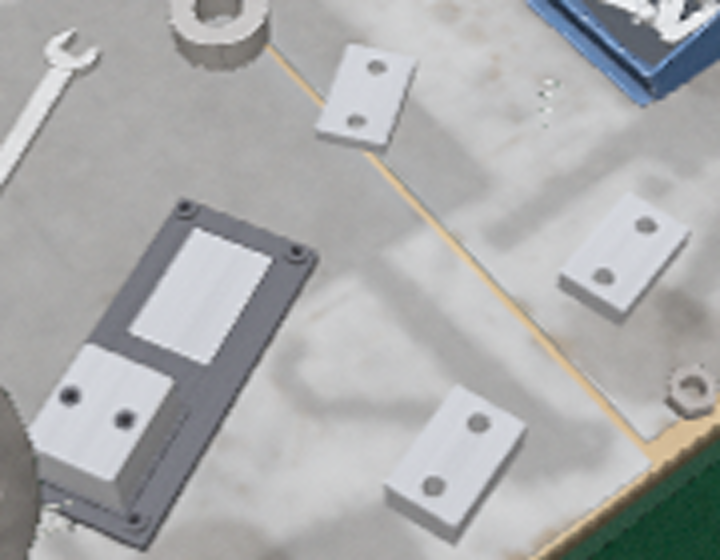

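The crops show the plate at top (291,150) with the tallest visible side faces (thick), the plate at (208,150) lower (middle), and the one at (202,248) flat (thin). I'll check this by crossing the corners read from both crops.

Add to h.py:
```python
def fit(P):
    """4 corners in order -> centre, side lengths, yaw of the long axis"""
    e=[P[(i+1)%4]-P[i] for i in range(4)]; L=[np.linalg.norm(x[:2]) for x in e]
    k=0 if L[0]+L[2]>L[1]+L[3] else 1
    v=e[k]-e[k+2]; return P.mean(0),np.array(L)*1e3,np.degrees(np.arctan2(v[1],v[0]))%180
```

Run:
```python
from h import *
from rig import arm
A=model(arm,"top");B=model(arm,"side")
t=lambda c:(np.array(c)+.5)/4-.5+[180,125]
s=lambda c:(np.array(c)+.5)/4-.5+[155,135]
D={"thin":([(8,472),(143,423),(173,508),(37,560)],[(316,130),(350,42),(417,58),(385,145)],.010),
"thick":([(372,54),(517,47),(522,134),(378,143)],[(460,384),(527,427),(452,528),(386,487)],.024),
"mid":([(39,54),(182,57),(180,146),(38,143)],[(628,192),(690,234),(622,314),(558,278)],.016),
"pad":([(363,421),(522,391),(543,492),(387,527)],[(273,262),(208,365),(129,330),(197,228)],.015)}
for n,(p,q,z) in D.items():
    p,q=t(p),s(q)
    best=None
    for fl in(0,1):
      for k in range(4):
        qq=np.roll(q[::-1] if fl else q,k,0)
        X=[cross(A,a,B,b) for a,b in zip(p,qq)]
        e=np.mean([x[1] for x in X])
        if best is None or e<best[0]: best=(e,np.array([x[0] for x in X]))
    print(n,"cross z",best[1][:,2],"gap",best[0]); print("  x",*fit(best[1]))
    print("  top",*fit(onto(A,p,z)));print("  side",*fit(onto(B,q,z)))
st=arm.get_state(); print(R.from_rotvec(st["tool_rot"]).as_matrix())
```

```text
thin cross z [0.0154 0.0132 0.0123 0.0155] gap 0.00045074242088449654
  x [0.435  0.3089 0.0141] [61.9769 39.4871 62.4554 40.0205] 111.26733109953405
  top [0.4352 0.3093 0.01  ] [62.3742 39.4584 62.7049 40.3624] 111.2981875659991
  side [0.433  0.3115 0.01  ] [65.5014 40.2454 64.0867 39.6518] 111.62273202985212
thick cross z [0.0257 0.028  0.0248 0.0264] gap 0.000983954781260328
  x [0.6111 0.1552 0.0262] [64.546  38.4911 64.3435 40.2008] 93.55829875998906
  top [0.6117 0.155  0.024 ] [64.767  40.047  63.8414 40.9635] 94.01155329030603
  side [0.6105 0.1561 0.024 ] [39.7531 64.0387 37.3098 65.6784] 93.23278834864955
mid cross z [0.0157 0.0182 0.0135 0.0184] gap 0.0010893550731793933
  x [0.6093 0.3055 0.0165] [64.3645 39.7407 63.6173 40.8629] 89.56533432452625
  top [0.6095 0.3057 0.016 ] [64.4711 41.2779 63.4728 41.3179] 89.49067809571807
  side [0.609  0.3057 0.016 ] [40.8572 62.5728 38.3085 67.3368] 89.82476996856693
pad cross z [0.0158 0.0187 0.02   0.018 ] gap 0.0008031721578080876
  x [0.4512 0.152  0.0182] [69.6648 44.9554 69.1288 46.1425] 102.2797256590822
  top [0.4513 0.1515 0.015 ] [70.6651 44.6776 69.1805 46.9312] 102.40989082384165
  side [0.4497 0.1534 0.015 ] [67.9294 46.1472 69.0037 46.3233] 101.5159206654322
[[ 0.9057  0.4239 -0.0005]
 [ 0.4239 -0.9057  0.0015]
 [ 0.0002 -0.0016 -1.    ]]
```
Good. Identified. All heights consistent with +2 mm bias.

Both views identify thick at (0.611, 0.155), thin at (0.435, 0.309) and the pad at (0.451, 0.152, yaw 102°), and the sizes match. Next I need to locate the handwheel, because it may stand between the start pose and the work.

Run:
```python
from h import *
from rig import arm
A=model(arm,"top");B=model(arm,"side");V=np.linalg.inv(B[2])
for p in[(430,165),(480,120),(480,212),(365,380),(392,303)]:
    for z in np.arange(0,.66,.08):
        X=onto(A,[p],z)[0]; c=V@[*X,1]; 
        u=cv2.projectPoints(np.array([[c[0],-c[1],-c[2]]]),np.zeros(3),np.zeros(3),B[0],B[1])[0].ravel()
        print(p,round(z,2),X[:2],u.round())
w=cv2.imread("pics/wrist0.png");s=cv2.imread("pics/side0.png")
cv2.imwrite("pics/ws.png",np.vstack([w,cv2.resize(s[150:,:250],(512,479))])[:600])
```

```text
(430, 165) 0.0 [ 0.5903 -0.0978] [170. 356.]
(430, 165) 0.08 [ 0.5701 -0.0688] [165. 321.]
(430, 165) 0.16 [ 0.5498 -0.0399] [159. 281.]
(430, 165) 0.24 [ 0.5296 -0.011 ] [152. 235.]
(430, 165) 0.32 [0.5093 0.0179] [144. 180.]
(430, 165) 0.4 [0.4891 0.0469] [133. 114.]
(430, 165) 0.48 [0.4688 0.0758] [121.  35.]
(430, 165) 0.56 [0.4486 0.1047] [105. -66.]
(430, 165) 0.64 [0.4284 0.1337] [  84. -196.]
(480, 120) 0.0 [ 0.6769 -0.1942] [167. 445.]
(480, 120) 0.08 [ 0.6487 -0.1564] [161. 403.]
(480, 120) 0.16 [ 0.6204 -0.1186] [155. 356.]
(480, 120) 0.24 [ 0.5922 -0.0808] [147. 301.]
(480, 120) 0.32 [ 0.564 -0.043] [138. 238.]
(480, 120) 0.4 [ 0.5358 -0.0051] [128. 163.]
(480, 120) 0.48 [0.5076 0.0327] [115.  72.]
(480, 120) 0.56 [0.4794 0.0705] [ 99. -39.]
(480, 120) 0.64 [0.4511 0.1083] [  77. -181.]
(480, 212) 0.0 [ 0.5054 -0.1821] [ 98. 366.]
(480, 212) 0.08 [ 0.4929 -0.1454] [ 95. 330.]
(480, 212) 0.16 [ 0.4805 -0.1087] [ 92. 289.]
(480, 212) 0.24 [ 0.4681 -0.072 ] [ 87. 242.]
(480, 212) 0.32 [ 0.4557 -0.0353] [ 82. 186.]
(480, 212) 0.4 [0.4433 0.0014] [ 75. 120.]
(480, 212) 0.48 [0
[... 205 characters left out ...]
, 380) 0.16 [0.2461 0.0645] [ 81. 143.]
(365, 380) 0.24 [0.2602 0.0816] [ 77. 109.]
(365, 380) 0.32 [0.2742 0.0987] [73. 69.]
(365, 380) 0.4 [0.2882 0.1159] [68. 20.]
(365, 380) 0.48 [0.3023 0.133 ] [ 62. -41.]
(365, 380) 0.56 [0.3163 0.1502] [  53. -121.]
(365, 380) 0.64 [0.3304 0.1673] [  41. -229.]
(392, 303) 0.0 [ 0.3448 -0.0198] [108. 244.]
(392, 303) 0.08 [0.3472 0.002 ] [105. 217.]
(392, 303) 0.16 [0.3495 0.0237] [102. 185.]
(392, 303) 0.24 [0.3519 0.0455] [ 97. 148.]
(392, 303) 0.32 [0.3543 0.0672] [ 92. 104.]
(392, 303) 0.4 [0.3566 0.089 ] [86. 50.]
(392, 303) 0.48 [0.359  0.1107] [ 78. -17.]
(392, 303) 0.56 [0.3614 0.1324] [  67. -103.]
(392, 303) 0.64 [0.3637 0.1542] [  53. -219.]
```

View pics/ws.png

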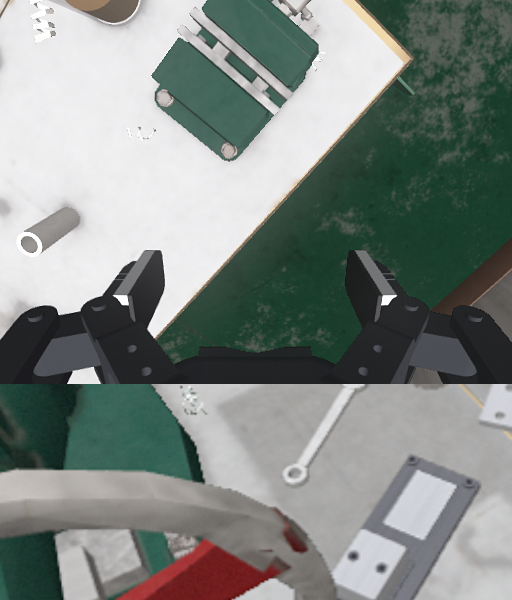

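The wrist view shows only a green machine on the bench. The rim crosses at about (0.54, -0.03, z≈0.2), with the rest up to about z 0.3, so it sits directly on the straight path. I'll rise well above it and look again from there.

hand_motion:
  plan: {"steps":[[0,0,-0.05,0],[0,0,-0.10,0],[0,0,-0.15,0],[0,0,-0.20,0],[0,0,-0.25,0],[0,0,-0.30,0],[0,0,-0.35,0],[0,0,-0.35,0]]}

```text
time_s: 0.95
position: [0.2648, -0.5657, 0.5911]
tool_rot: [3.053, 0.679, 0.002]
ft_force: [0.8, 0.5, 1.6]
width: 0.0854
grasp_force: 0.0
```

Run:
```python
from h import *
from rig import arm
st=arm.get_state();print(st["position"],st["tool_rot"],st["qpos"]);A=model(arm,"wrist",st)
w=arm.camera("wrist")[:,:,::-1];s=arm.camera("side")[:,:,::-1]
cv2.imwrite("pics/w1.png",w);cv2.imwrite("pics/s1.png",s)
cv2.imwrite("pics/ws1.png",np.vstack([w,s])[:,:][:768:1])
cv2.imwrite("pics/ws1.png",cv2.resize(np.hstack([w,s]),(800,300)))
```

```text
[ 0.2648 -0.5657  0.5911] [3.0526 0.6791 0.0022] [-1.252   0.0815  0.9908 -0.      2.0549 -0.119 ]
```

View pics/ws1.png

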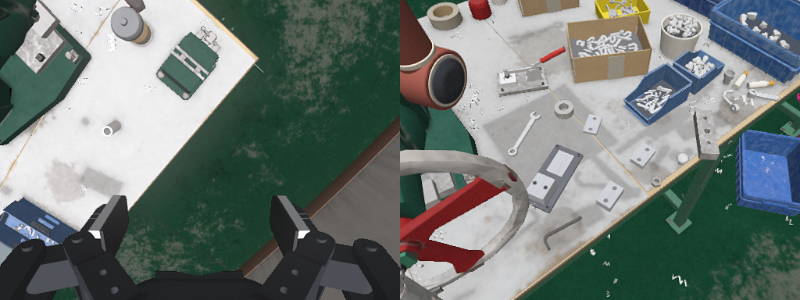

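Run:
```python
from h import *
from rig import arm
B=model(arm,"side");A=model(arm,"top");print("cams",B[2][:3,3],A[2][:3,3])
V=np.linalg.inv(B[2])
for z in np.arange(0,.8,.1):
    c=V@[0,0,z,1];print(z,cv2.projectPoints(np.array([[c[0],-c[1],-c[2]]]),np.zeros(3),np.zeros(3),B[0],B[1])[0].ravel().round())
t=cv2.imread("pics/top0.png");w=cv2.imread("pics/w1.png");s=cv2.imread("pics/side0.png")
z=lambda i,w,h:cv2.resize(i,(w,h),interpolation=cv2.INTER_CUBIC)
b=lambda i:cv2.convertScaleAbs(i,alpha=1.8,beta=25)
cv2.imwrite("pics/mach.png",np.hstack([z(b(t[90:384,330:512]),360,580),z(b(w[0:250,0:190]),440,580)]))
```

```text
cams [ 0.8106 -0.1371  0.7523] [0.3705 0.2164 0.8687]
0.0 [ 12. 155.]
0.1 [-12. 125.]
0.2 [-42.  88.]
0.30000000000000004 [-78.  42.]
0.4 [-125.  -16.]
0.5 [-188.  -95.]
0.6000000000000001 [-277. -205.]
0.7000000000000001 [-415. -372.]
```

View pics/mach.png

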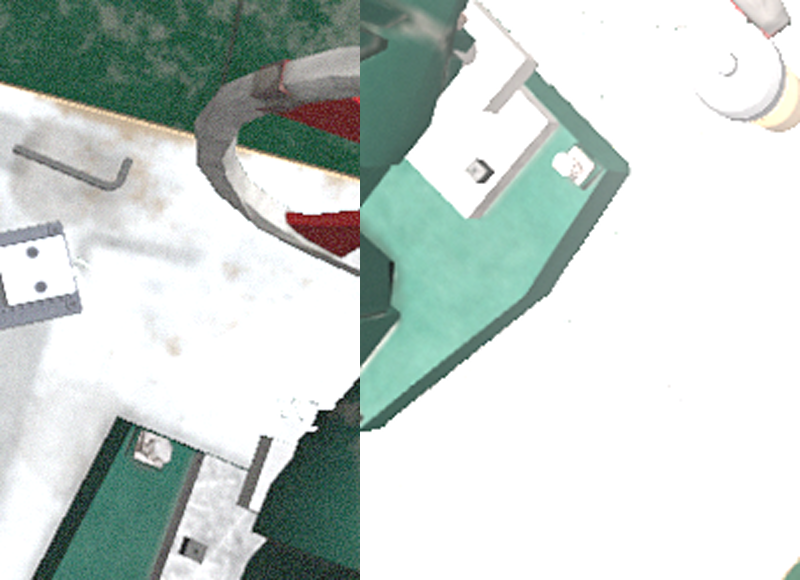

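The machine is a green press-like body by the robot's base, with the wheel in front of it, and its height is unclear. I'll turn the wrist so the tilted camera looks across the path, rise a little, and measure before crossing.

hand_motion:
  plan: {"steps":[[0,0,-0.02,0.15],[0,0,-0.04,0.3],[0,0,-0.06,0.45],[0,0,-0.08,0.6],[0,0,-0.1,0.75],[0,0,-0.1,0.9],[0,0,-0.1,1.05],[0,0,-0.1,1.2]]}

```text
time_s: 1.85
position: [0.2652, -0.5668, 0.6784]
tool_rot: [-2.909, 1.176, 0.005]
ft_force: [-0.5, 0.7, -0.2]
width: 0.0855
grasp_force: 0.0
```

hand_motion:
  plan: {"steps":[[0,0,0,0.15],[0,0,0,0.3],[0,0,0,0.45],[0,0,0,0.6],[0,0,0,0.6]]}

```text
time_s: 2.35
position: [0.2651, -0.5667, 0.6785]
tool_rot: [-2.439, 1.976, 0.006]
ft_force: [-0.0, 0.0, 0.0]
width: 0.0857
grasp_force: 0.0
```

Run:
```python
from h import *
from rig import arm
st=arm.get_state();print(st["position"],st["tool_rot"],st["qpos"])
w=arm.camera("wrist")[:,:,::-1];cv2.imwrite("pics/w2.png",w)
```

```text
[ 0.2651 -0.5667  0.6785] [-2.4389  1.9762  0.0062] [-1.2521  0.1985  0.7057  0.      2.2422  1.6807]
```

View pics/w2.png

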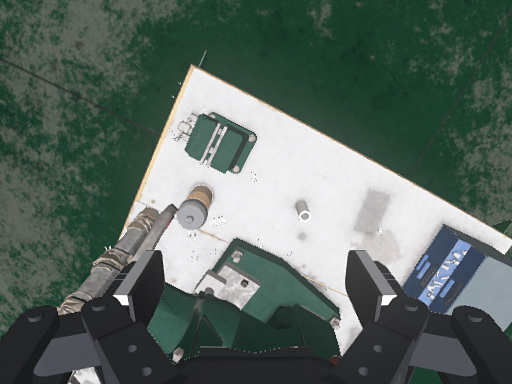

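The wrist view shows the wheel nearly edge-on from (60,310) to (175,205), with the green press base and column at (160–340, 240–350). I'll cross these with the top view's rim points to get heights.

Add to h.py:
```python
def proj(M,X):
    c=np.linalg.inv(M[2])@[*X,1]
    return cv2.projectPoints(np.array([[c[0],-c[1],-c[2]]]),np.zeros(3),np.zeros(3),M[0],M[1])[0].ravel()
```

Run:
```python
from h import *
from rig import arm
A=model(arm,"top");W=model(arm,"wrist",arm.get_state());print(W[2][:3,3])
for p in[(430,165),(495,118),(495,225),(464,359),(470,320),(505,275)]:
    for z in (0,.1,.2,.25,.3,.35,.4,.5,.6): 
        X=onto(A,[p],z)[0];print(p,z,X[:2],proj(W,X).round())
```

```text
[ 0.2818 -0.6418  0.82  ]
(430, 165) 0 [ 0.5903 -0.0978] [114. 259.]
(430, 165) 0.1 [ 0.565  -0.0616] [107. 290.]
(430, 165) 0.2 [ 0.5397 -0.0255] [100. 328.]
(430, 165) 0.25 [ 0.527  -0.0074] [ 96. 349.]
(430, 165) 0.3 [0.5144 0.0107] [ 91. 373.]
(430, 165) 0.35 [0.5017 0.0288] [ 87. 399.]
(430, 165) 0.4 [0.4891 0.0469] [ 82. 427.]
(430, 165) 0.5 [0.4638 0.083 ] [ 73. 490.]
(430, 165) 0.6 [0.4385 0.1192] [ 67. 557.]
(495, 118) 0 [ 0.6811 -0.2221] [ 85. 215.]
(495, 118) 0.1 [ 0.6453 -0.1716] [ 79. 249.]
(495, 118) 0.2 [ 0.6096 -0.1211] [ 72. 290.]
(495, 118) 0.25 [ 0.5917 -0.0959] [ 69. 314.]
(495, 118) 0.3 [ 0.5738 -0.0707] [ 65. 340.]
(495, 118) 0.35 [ 0.5559 -0.0454] [ 61. 369.]
(495, 118) 0.4 [ 0.5381 -0.0202] [ 57. 400.]
(495, 118) 0.5 [0.5023 0.0303] [ 50. 470.]
(495, 118) 0.6 [0.4666 0.0808] [ 49. 545.]
(495, 225) 0 [ 0.4824 -0.207 ] [153. 233.]
(495, 225) 0.1 [ 0.4695 -0.1583] [145. 267.]
(495, 225) 0.2 [ 0.4567 -0.1095] [135. 307.]
(495, 225) 0.25 [ 0.4502 -0.0852] [130. 331.]
(495, 225) 0.3 [ 0.4438 -0.0608] [124. 356.]
(495, 225) 0.35 [ 0.4373 -0.0364] [117. 384.]
(495, 22
[... 619 characters left out ...]
0.2 [ 0.3303 -0.0671] [185. 331.]
(470, 320) 0.25 [ 0.3333 -0.0459] [178. 353.]
(470, 320) 0.3 [ 0.3363 -0.0247] [171. 377.]
(470, 320) 0.35 [ 0.3393 -0.0035] [163. 403.]
(470, 320) 0.4 [0.3423 0.0177] [154. 432.]
(470, 320) 0.5 [0.3483 0.0601] [135. 497.]
(470, 320) 0.6 [0.3543 0.1024] [116. 566.]
(505, 275) 0 [ 0.3952 -0.2177] [184. 236.]
(505, 275) 0.1 [ 0.3924 -0.1677] [174. 270.]
(505, 275) 0.2 [ 0.3895 -0.1178] [163. 310.]
(505, 275) 0.25 [ 0.3881 -0.0928] [157. 333.]
(505, 275) 0.3 [ 0.3867 -0.0678] [150. 359.]
(505, 275) 0.35 [ 0.3852 -0.0428] [143. 386.]
(505, 275) 0.4 [ 0.3838 -0.0178] [135. 417.]
(505, 275) 0.5 [0.381  0.0321] [117. 486.]
(505, 275) 0.6 [0.3781 0.0821] [101. 559.]
```

The wheel and press parts I can see lie at roughly z 0.2–0.3, but I can't see the top of the press. I'll cross high, at z≈0.8, and compute the shift to a hover over the thick plate.

Add to h.py:
```python
def goto(st,xyz,yaw_y):
    """shift in tool axes and turn to put TCP at xyz with tool y at yaw (deg, mod 180)"""
    M=R.from_rotvec(st["tool_rot"]).as_matrix()
    d=M.T@(np.array(xyz)-st["position"]); y=np.degrees(np.arctan2(M[1,1],M[0,1]))
    t=-np.radians((yaw_y-y+90)%180-90)
    return d,t
```

```text
(no output)
```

hand_motion:
  plan: {"steps":[[0,0,-0.05,-0.15],[0,0,-0.10,-0.3],[0,0,-0.13,-0.45],[0,0,-0.13,-0.6],[0,0,-0.13,-0.75],[0,0,-0.13,-0.9],[0,0,-0.13,-1.05],[0,0,-0.13,-1.2]]}

```text
time_s: 3.2
position: [0.2614, -0.5587, 0.7981]
tool_rot: [3.12, -0.316, 0.006]
ft_force: [0.0, -0.4, -0.6]
width: 0.0853
grasp_force: 0.0
```

Run:
```python
from h import *
from rig import arm
st=arm.get_state();print(st["qpos"],goto(st,[.611,.155,.80],3.8),goto(st,[.48,-.15,.80],3.8))
```

```text
[-1.2543  0.5024  0.0576  0.0024  2.5749  0.5205] (array([ 0.1993, -0.7693, -0.005 ]), np.float64(1.3024762405970152)) (array([ 0.1322, -0.4442, -0.0036]), np.float64(1.3024762405970152))
```

hand_motion:
  plan: {"steps":[[0.012,-0.045,0.02,-0.15],[0.024,-0.09,0.04,-0.3],[0.036,-0.135,0.06,-0.45],[0.048,-0.18,0.08,-0.6],[0.06,-0.225,0.08,-0.75],[0.072,-0.27,0.08,-0.9],[0.084,-0.315,0.08,-1.05],[0.096,-0.36,0.08,-1.2]]}

```text
time_s: 4.0
position: [0.4266, -0.2347, 0.716]
tool_rot: [2.799, 1.412, -0.001]
ft_force: [1.1, -1.0, -0.3]
width: 0.0856
grasp_force: 0.0
```

Run:
```python
from h import *
from rig import arm
st=arm.get_state();print(st["qpos"],goto(st,[.611,.155,.20],3.8))
```

```text
[-0.6538 -0.0945  0.9399 -0.005   2.2901 -0.0206] (array([ 0.425 , -0.0863,  0.5139]), np.float64(-0.7028264235517435))
```

hand_motion:
  plan: {"steps":[[0.048,-0.01,0,-0.14],[0.096,-0.02,0,-0.28],[0.144,-0.03,0,-0.42],[0.192,-0.04,0,-0.56],[0.24,-0.05,0,-0.7],[0.288,-0.06,0,-0.7],[0.336,-0.07,0,-0.7],[0.384,-0.08,0,-0.7]]}

```text
time_s: 4.8
position: [0.5939, 0.1204, 0.714]
tool_rot: [2.151, 2.28, -0.007]
ft_force: [1.1, -0.9, 0.5]
width: 0.0855
grasp_force: 0.0
```

hand_motion:
  plan: {"steps":[[0.01,-0.02,0,0],[0.02,-0.03,0.03,0],[0.02,-0.04,0.08,0],[0.02,-0.04,0.12,0],[0.02,-0.04,0.12,0]]}

```text
time_s: 5.3
position: [0.552, 0.1353, 0.583]
tool_rot: [-2.154, -2.281, 0.028]
ft_force: [0.9, 0.2, -1.9]
width: 0.0859
grasp_force: 0.0
```

Run:
```python
from h import *
from rig import arm
st=arm.get_state();print(st["qpos"],goto(st,[.611,.155,.20],3.8))
```

```text
[ 0.1135 -0.0381  1.1263 -0.0093  2.07    0.0518] (array([0.0198, 0.0662, 0.3818]), np.float64(-0.009063934494820701))
```

hand_motion:
  plan: {"steps":[[0.01,0.02,0.045,0],[0.02,0.04,0.09,0],[0.02,0.06,0.135,0],[0.02,0.066,0.18,0],[0.02,0.066,0.23,0],[0.02,0.066,0.28,0],[0.02,0.066,0.33,0],[0.02,0.066,0.38,0]]}
  jaw: 0.06

```text
time_s: 6.1
position: [0.6214, 0.1558, 0.2162]
tool_rot: [2.151, 2.275, 0.001]
ft_force: [0.3, -0.1, 0.7]
width: 0.0598
grasp_force: 0.0
```

hand_motion:
  plan: {"steps":[[0,0,0,0],[0,0,0,0],[0,0,0,0]]}

```text
time_s: 6.4
position: [0.6221, 0.1561, 0.2206]
tool_rot: [2.151, 2.272, 0.005]
ft_force: [0.1, 0.3, 0.5]
width: 0.0597
grasp_force: 0.0
```

Add to h.py:
```python
def snap(arm,name):
    st=arm.get_state(); w=np.ascontiguousarray(arm.camera("wrist")[:,:,::-1]); cv2.imwrite(f"pics/{name}.png",w)
    return st,w,model(arm,"wrist",st)
def quad(w,M,z,guess,size,k=14):
    """rectangle of the steel face near world point guess: colour mask like the pixel patch there, subpixel edges by line fits"""
    c=proj(M,[*guess[:2],z]).round().astype(int)
    return c
```

Run:
```python
from h import *
from rig import arm
st,w,M=snap(arm,"thick_w");print(st["position"],st["tool_rot"],proj(M,[.611,.155,.024]))
```

```text
[0.6221 0.1561 0.2206] [2.1508 2.2719 0.005 ] [242.2569 166.9592]
```

View pics/thick_w.png

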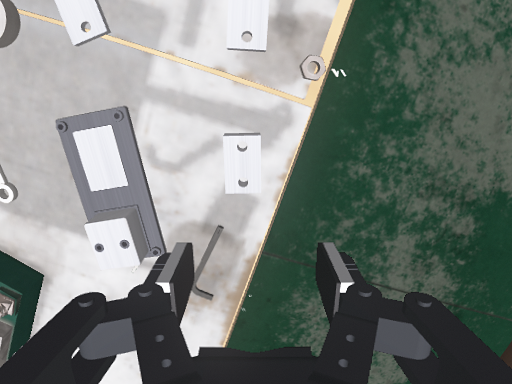

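The wrist view shows the thick plate at (242,163), matching the prediction of (242,167). The pad is at (102,158), the middle plate at (247,20) and the thin plate at (82,15). I'll measure the plate and pad edges numerically in this picture.

Add to h.py:
```python
def lines(w,roi,minlen=18):
    x0,y0,x1,y1=roi; g=cv2.resize(cv2.cvtColor(w,cv2.COLOR_BGR2GRAY)[y0:y1,x0:x1],None,fx=4,fy=4,interpolation=cv2.INTER_CUBIC)
    L=cv2.createLineSegmentDetector().detect(g)[0][:,0]
    L=(L+.5)/4-.5+[x0,y0,x0,y0]
    return [l for l in L if np.hypot(l[2]-l[0],l[3]-l[1])>minlen]
def rect_bright(w,M,z,px,roi,thr):
    """bright quad containing px -> minAreaRect corners on plane z"""
    x0,y0,x1,y1=roi; g=cv2.resize(cv2.cvtColor(w,cv2.COLOR_BGR2GRAY)[y0:y1,x0:x1],None,fx=4,fy=4,interpolation=cv2.INTER_CUBIC)
    c,_=cv2.findContours((g>thr).astype(np.uint8),cv2.RETR_EXTERNAL,cv2.CHAIN_APPROX_NONE)
    q=tuple(float(v) for v in (np.array(px)-[x0,y0])*4)
    k=[k for k in c if cv2.pointPolygonTest(k,q,False)>0][0]
    P=onto(M,(k[:,0]+.5)/4-.5+[x0,y0],z)
    (cx,cy),s,a=cv2.minAreaRect(P[:,:2].astype(np.float32)*1000)
    b=cv2.boxPoints(((cx,cy),s,a))/1000
    A=cv2.moments((P[:,:2]*1000).astype(np.float32)); 
    return fit(np.c_[b,np.full(4,z)]),np.array([A["m10"],A["m01"]])/A["m00"]/1000
```

Run:
```python
from h import *
from rig import arm
w=cv2.imread("pics/thick_w.png");st=arm.get_state();M=model(arm,"wrist",st)
for l in lines(w,(205,115,285,215)): 
    P=onto(M,l.reshape(2,2),.024); print(l.round(1),P[:,:2].ravel())
g=cv2.cvtColor(w,cv2.COLOR_BGR2GRAY);print(g[150,62:160:4],g[175,62:165:4])
print(rect_bright(w,M,.015,(102,158),(65,115,140,200),170))
```

```text
[223.8 132.6 258.8 132.4] [0.59   0.1911 0.6269 0.1933]
[260.4 134.7 222.6 135.5] [0.6287 0.1909 0.5888 0.188 ]
[282.6 184.5 275.8 203.1] [0.6566 0.1374 0.6507 0.1151]
[224.8 193.3 249.5 193. ] [0.5928 0.1239 0.6204 0.1256]
[188 128 131 124 207 241 241 242 239 242 235 235 240 240 170 129 134 132
 133  90 217 207 194 199 225] [186 184 173 127 130 123 248 241 240 239 238 240 233 235 239 240 108 129
 131 131 130 240 230 230 230 225]
((array([0.4507, 0.1545, 0.015 ]), array([70.6493, 46.6473, 70.6493, 46.6473]), np.float64(102.37349481644726)), array([0.4507, 0.1545]))
```

Pad by wrist camera is (0.4507, 0.1545), yaw 102.4°, 70.6 x 46.6 mm, which matches its given size. Thick plate centre is (0.6105, 0.1575), yaw 93.6°. I'll check how far back the fingertips stand at this opening and compute the grasp shift.

Run:
```python
from h import *
from rig import arm
st=arm.get_state();M=model(arm,"wrist",st);Q=R.from_rotvec(st["tool_rot"]).as_matrix()
for s in(0,.003,.006,.009,.012):
    print(s,[proj(M,st["position"]+Q@[x,y,-s]).round(1) for x in(.011,-.011) for y in(-.03,.03)])
w=cv2.imread("pics/thick_w.png")
for l in lines(w,(130,225,380,330),14): print(l.round(1))
print(goto(st,[.6105,.1575,.004],3.6))
```

```text
0 [array([193. , 236.1]), array([315.3, 236.1]), array([195.7, 275. ]), array([312.6, 275.1])]
0.003 [array([191.8, 238.7]), array([316.4, 238.8]), array([194.7, 278.3]), array([313.6, 278.3])]
0.006 [array([190.7, 241.5]), array([317.6, 241.6]), array([193.6, 281.6]), array([314.7, 281.7])]
0.009 [array([189.4, 244.4]), array([318.8, 244.5]), array([192.5, 285. ]), array([315.8, 285.1])]
0.012 [array([188.1, 247.4]), array([320.1, 247.5]), array([191.4, 288.6]), array([316.9, 288.7])]
[190.8 290.2 179.  326.4]
[142.5 283.6 151.3 268.3]
[158.9 224.5 166.5 251.8]
[191.9 242.3 194.3 280.4]
[230.9 329.6 244.7 292. ]
[175.7 241.6 191.  242.1]
[140.2 264.6 129.5 230.3]
[333.  266.6 340.1 281.8]
[262.3 239.5 228.3 329.3]
[336.2 282.3 332.6 316.1]
[337.5 311.  339.4 292.9]
[169.  281.6 186.4 243. ]
[200.4 259.8 214.8 229.8]
[322.1 242.1 332.1 264.2]
[344.6 264.4 335.2 246.7]
[176.3 315.1 172.8 283. ]
[222.1 229.7 195.5 283.1]
[211.5 296.  195.2 289. ]
[143.6 224.7 150.6 248.2]
[164.2 252.  156.5 224.7]
[210.6 300.2 196.5 294.7]
[140.6 224.7 147.4 247.6]
(array([ 0.0036, -0.014 ,  0.2166]), np.float64(-0.008209924459712869))
```

hand_motion:
  plan: {"steps":[[0.0036,-0.014,0.04,-0.008],[0.0036,-0.014,0.085,-0.008],[0.0036,-0.014,0.13,-0.008],[0.0036,-0.014,0.17,-0.008],[0.0036,-0.014,0.195,-0.008],[0.0036,-0.014,0.21,-0.008],[0.0036,-0.014,0.2186,-0.008],[0.0036,-0.014,0.2186,-0.008]]}

```text
time_s: 7.25
position: [0.6068, 0.157, -0.0027]
tool_rot: [2.145, 2.283, -0.003]
ft_force: [0.1, -0.4, -0.0]
width: 0.0597
grasp_force: 0.0
```

hand_motion:
  plan: {"steps":[[0,0,0,0],[0,0,0,0]]}

```text
time_s: 7.45
position: [0.6073, 0.1571, -0.0016]
tool_rot: [2.144, 2.282, -0.0]
ft_force: [-0.2, 0.5, 0.2]
width: 0.0599
grasp_force: 0.0
```

hand_motion:
  plan: {"steps":[[0,0.003,-0.004,0],[0,0.003,-0.004,0],[0,0.003,-0.004,0]]}

```text
time_s: 7.75
position: [0.6092, 0.1572, 0.0011]
tool_rot: [2.145, 2.283, -0.003]
ft_force: [0.4, -0.3, 0.4]
width: 0.0598
grasp_force: 0.0
```

hand_motion:
  plan: {"steps":[[0,0,0,0],[0,0,0,0],[0,0,0,0],[0,0,0,0],[0,0,0,0],[0,0,0,0]]}
  jaw: 0.02

```text
time_s: 8.35
position: [0.6092, 0.1572, 0.0008]
tool_rot: [2.145, 2.283, -0.003]
ft_force: [1.0, 0.7, 2.9]
width: 0.0388
grasp_force: 62.3
```

hand_motion:
  plan: {"steps":[[0,0,-0.03,0],[0,0,-0.07,0],[0,0,-0.1,0],[0,-0.04,-0.1,-0.05],[0,-0.08,-0.1,-0.1],[0,-0.12,-0.1,-0.15],[0,-0.155,-0.1,-0.15],[0,-0.155,-0.1,-0.15]]}

```text
time_s: 9.15
position: [0.4464, 0.1477, 0.0951]
tool_rot: [1.972, 2.444, -0.017]
ft_force: [0.8, 0.4, -3.8]
width: 0.0389
grasp_force: 62.2
```

hand_motion:
  plan: {"steps":[[0,0,0,0],[0,0,0,0]]}

```text
time_s: 9.35
position: [0.4539, 0.1482, 0.0994]
tool_rot: [1.969, 2.438, -0.006]
ft_force: [0.5, 0.2, -4.4]
width: 0.0385
grasp_force: 62.2
```

Run:
```python
from h import *
from rig import arm
st=arm.get_state();print(goto(st,[.4507,.1542,.06],12.35))
```

```text
(array([ 0.0069, -0.0019,  0.0393]), np.float64(-0.003406437056152498))
```

hand_motion:
  plan: {"steps":[[0.007,-0.002,0.02,-0.003],[0.007,-0.002,0.039,-0.003],[0.007,-0.002,0.039,-0.003],[0.007,-0.002,0.039,-0.003],[0.007,-0.002,0.039,-0.003],[0.007,-0.002,0.039,-0.003]]}

```text
time_s: 9.95
position: [0.4515, 0.1545, 0.062]
tool_rot: [1.964, 2.44, -0.003]
ft_force: [0.9, 0.1, -2.9]
width: 0.0389
grasp_force: 62.1
```

Run:
```python
from h import *
from rig import arm
st=arm.get_state();print(st["position"],goto(st,[.4507,.1542,.0168],12.35))
```

```text
[0.4515 0.1545 0.062 ] (array([ 0.0003, -0.001 ,  0.0452]), np.float64(-0.0004912920825518713))
```

hand_motion:
  plan: {"steps":[[0,-0.001,0.02,0],[0,-0.001,0.035,0],[0,-0.001,0.04,0],[0,-0.001,0.04,0],[0,-0.001,0.04,0],[0,-0.001,0.04,0]]}

```text
time_s: 10.55
position: [0.4505, 0.154, 0.0219]
tool_rot: [1.964, 2.44, -0.003]
ft_force: [0.5, -0.0, -3.0]
width: 0.0389
grasp_force: 62.1
```

Run:
```python
from h import *
from rig import arm
st=arm.get_state();print(st["position"],goto(st,[.4507,.1542,.0158],12.35))
```

```text
[0.4505 0.154  0.0219] (array([0.0002, 0.0002, 0.0061]), np.float64(-0.00026441023774846406))
```

hand_motion:
  plan: {"steps":[[0,0,0.002,0],[0,0,0.004,0],[0,0,0.005,0],[0,0,0.006,0],[0,0,0.006,0]]}

```text
time_s: 11.05
position: [0.4496, 0.1538, 0.0158]
tool_rot: [1.965, 2.442, -0.007]
ft_force: [-4.6, -0.1, 6.2]
width: 0.0389
grasp_force: 63.4
```

hand_motion:
  plan: {"steps":[[0,0,0,0],[0,0,0,0],[0,0,0,0],[0,0,-0.03,0],[0,0,-0.08,0],[0,0,-0.12,0],[0,0,-0.17,0],[0,0,-0.18,0]]}
  jaw: 0.06

```text
time_s: 11.85
position: [0.4523, 0.1559, 0.2022]
tool_rot: [1.96, 2.435, 0.009]
ft_force: [-0.3, -0.3, 0.7]
width: 0.0602
grasp_force: 0.0
```

hand_motion:
  plan: {"steps":[[0,0,0,0],[0,0,0,0],[0,0,0,0]]}

```text
time_s: 12.15
position: [0.4474, 0.1549, 0.1919]
tool_rot: [1.967, 2.443, -0.011]
ft_force: [0.2, 0.2, 0.2]
width: 0.0599
grasp_force: 0.0
```

Run:
```python
from h import *
from rig import arm
st,w,M=snap(arm,"place1")
t=np.ascontiguousarray(arm.camera("top")[:,:,::-1]);cv2.imwrite("pics/top1.png",t)
print(st["position"]);c=proj(M,[.4507,.1545,.039]);p=proj(M,[.4507,.1545,.015]);print(c,p)
g=cv2.cvtColor(w,cv2.COLOR_BGR2GRAY)
x,y=c.round().astype(int);print(g[y,x-40:x+40:2]);print(g[y-60:y+60:3,x-12])
for l in lines(w,(x-60,y-70,x+60,y+80),16): print(l.round(1),onto(M,l.reshape(2,2),.039)[:,:2].ravel())
```

```text
[0.4474 0.1549 0.1919]
[257.9215 177.8258] [257.7565 171.7015]
[102 101 103 102 104  99  96  99  98 206 202 199 206 200 200 200 205 202
 195 195 194 198 196 197 200 203 200 201 199 200 208 100 100 100 103 101
 104 103 101 103]
[148 100 102 102 102 102 102 209  93 163 200 200 200 201 200 199 200 200
 200 200 200 200 200 200 199 200 201 201 201 202 198 104 105 105 104 105
 103  99  98  99]
[232.5 240.6 232.5 257.2] [0.4397 0.0839 0.4434 0.065 ]
[234.2 137.8 235.7 203.4] [0.421  0.1872 0.435  0.1244]
[278.2 203.1 279.8 137.5] [0.4758 0.1337 0.462  0.1965]
[281.2 257.2 281.6 240.9] [0.4931 0.076  0.4889 0.0944]
[216.8 119.4 296.5 119.4] [0.4023 0.2003 0.473  0.2158]
[297.7 147.8 297.3 170.3] [0.4806 0.1908 0.4857 0.1698]
[296.9 170.6 295.  222.4] [0.4854 0.1695 0.4971 0.1172]
[294.3 238.1 293.1 257.2] [0.5008 0.100
[... 492 characters left out ...]
0.4122 0.1442 0.4075 0.1696]
[219.8 257.2 219.4 232.8] [0.4304 0.0621 0.425  0.0896]
[215.6 152.8 215.4 126.8] [0.4067 0.1697 0.4022 0.1934]
[278.7 240.2 235.3 240.1] [0.4859 0.0946 0.4424 0.085 ]
[278.3 146.2 278.3 162.8] [0.4626 0.1883 0.4663 0.173 ]
[280.7 143.7 280.7 164. ] [0.4643 0.1911 0.4688 0.1723]
[279.7 183.4 279.6 202.5] [0.4724 0.1536 0.477  0.1346]
[277.2 182.8 277.3 201.5] [0.4699 0.1537 0.4745 0.1351]
[233.3 163.7 233.3 138.4] [0.4249 0.163  0.4203 0.1865]
[231.2 257.2 231.2 240.9] [0.4421 0.0648 0.4385 0.0833]
[281.2 225.5 247.8 225.5] [0.4844 0.111  0.4515 0.1037]
[280.  118.3 258.1 118.3] [0.4581 0.2135 0.4387 0.2092]
[252.8 118.3 225.9 118.3] [0.434  0.2082 0.4101 0.203 ]
```

hand_motion:
  plan: {"steps":[[0,0,0,0],[0,0,0,0],[0,0,0,0],[0,0,0,0],[0,0,0,0]]}

```text
time_s: 12.75
position: [0.4488, 0.1552, 0.1947]
tool_rot: [1.965, 2.441, -0.006]
ft_force: [0.9, -0.2, -0.4]
width: 0.0597
grasp_force: 0.0
```

Run:
```python
from h import *
from rig import arm
st,w,M=snap(arm,"place1b")
print(st["position"],st["tool_rot"])
g=cv2.cvtColor(w,cv2.COLOR_BGR2GRAY)
x,y=proj(M,[.4507,.1545,.039]).round().astype(int);print(x,y)
print(x-30,g[y,x-30:x+30]);
for xx in(x-14,x+14): print(y-50,g[y-50:y+46,xx])
for l in lines(w,(x-60,y-70,x+60,y+80),24): print(l.round(1),*[onto(M,[l.reshape(2,2).mean(0)],z)[0,:2] for z in(.039,.015)])
cv2.imwrite("pics/z.png",cv2.resize(w[y-75:y+75,x-90:x+90],None,fx=4,fy=4,interpolation=cv2.INTER_CUBIC))
```

```text
[0.4488 0.1552 0.1947] [ 1.9649  2.441  -0.0055]
256 177
226 [ 99 101  97 101  98 102  97 124 207 202 203 204 199 204 207 200 201 205
 201 200 201 205 205 203 204 199 196 197 195 192 193 200 195 193 197 197
 198 199 200 203 201 202 201 202 201 201 198 200 203 204 212  73 103 103
 102 102 101 101 105 103]
127 [102 102 102 102 102 102 103 103 102  96 114 216 206 193  89  97  95 128
 208 203 202 202 201 201 202 201 201 201 202 201 201 201 202 201 202 201
 200 201 201 201 200 201 200 201 201 200 200 200 199 200 201 200 200 201
 200 200 201 200 200 199 199 199 200 200 201 200 199 200 201 200 200 201
 201 200 201 201 201 201 202 203 197 159  96 101 103 102 103 102 102 103
 102 103 102 103 103 104]
127 [103 103 103 103 104 103 103 102 103  98 118 222 207 196  88  94  94 129
 212 206 205 204 204 204 204 204 203 203 204 203 203 202 203 203 202 202
 202 202 201 202 202 202 202 201 201 201 201 202 201 201 201 200 200 201
 200 200 200 201 202 201 201 202 20
[... 654 characters left out ...]
141]
[216.5 225.5 216.4 199.9] [0.4202 0.1099] [0.4192 0.1   ]
[215.7 200.8 215.3 175.2] [0.4147 0.1352] [0.4133 0.1274]
[214.5 174.9 214.4 149.3] [0.4091 0.1605] [0.4072 0.1547]
[278.  238.8 233.3 238.8] [0.4648 0.0901] [0.4674 0.0785]
[217.6 250.5 217.5 226.2] [0.4262 0.0821] [0.4257 0.07  ]
[293.9 120.6 215.8 120.6] [0.4384 0.2067] [0.4389 0.2047]
[213.6 148.7 213.5 124. ] [0.4039 0.1845] [0.4016 0.1806]
[231.3 162.7 231.3 137.4] [0.4225 0.1753] [0.4218 0.1706]
[275.2 161.2 275.3 189.9] [0.4688 0.16  ] [0.4718 0.1541]
[278.9 224.6 231.1 224.6] [0.4607 0.1056] [0.463  0.0953]
[234.2 138.6 275.5 138.7] [0.4419 0.1905] [0.4427 0.1871]
[231.4 223.  278.6 223.1] [0.4604 0.1072] [0.4626 0.0971]
```

The plate top spans rows 144–208, which gives length 63.8 mm, centre (0.4499, 0.1542) and yaw 102.2°. The pad centre from its exposed far edge is (0.4500, 0.1542), so the thick plate sits centred. The thin plate is next.

Run:
```python
from h import *
from rig import arm
st=arm.get_state();print(goto(st,[.435,.312,.20],21.4))
```

```text
(array([ 0.1561,  0.02  , -0.0065]), np.float64(-0.15821463218651027))
```

hand_motion:
  plan: {"steps":[[0.04,0.005,0,-0.05],[0.08,0.01,0,-0.1],[0.12,0.015,0,-0.158],[0.145,0.02,0,-0.158],[0.156,0.02,0,-0.158],[0.156,0.02,0,-0.158],[0.156,0.02,0,-0.158],[0.156,0.02,0,-0.158]]}

```text
time_s: 13.6
position: [0.4352, 0.3108, 0.1934]
tool_rot: [1.768, 2.587, -0.007]
ft_force: [-0.2, -0.1, -0.7]
width: 0.0602
grasp_force: 0.0
```

hand_motion:
  plan: {"steps":[[0,0,0,0],[0,0,0,0],[0,0,0,0],[0,0,0,0],[0,0,0,0]]}

```text
time_s: 14.1
position: [0.435, 0.3118, 0.1934]
tool_rot: [1.767, 2.589, -0.007]
ft_force: [-0.7, -0.6, -0.5]
width: 0.0602
grasp_force: 0.0
```

Run:
```python
from h import *
from rig import arm
st,w,M=snap(arm,"thin_w")
c=proj(M,[.435,.312,.010]);x,y=c.round().astype(int);print(st["position"],c)
g=cv2.cvtColor(w,cv2.COLOR_BGR2GRAY)
print(x-34,g[y,x-34:x+34:2]);print(y-45,g[y-45:y+45:2,x-10])
for l in lines(w,(x-45,y-50,x+45,y+55),16): print(l.round(1),onto(M,[l.reshape(2,2).mean(0)],.01)[0,:2])
```

```text
[0.435  0.3118 0.1934] [254.1701 168.8571]
220 [149 135 128 172 173 153 149 170 194 191 194 194 194 192 194 195 195 194
 193 193 193 195 191 192 189 192 169 143 145 145 144 142 141 141]
124 [167 162 159 156 150 147 142 135 197 196 195 195 196 195 196 196 194 196
 195 195 194 194 193 194 194 193 193 193 192 193 193 192 192 192 192 191
 193 149 142 142 142 142 142 141 142]
[272.5 138.3 233.2 138.3] [0.4221 0.3413]
[234.1 136.3 272.2 136.4] [0.4217 0.3432]
[233.4 138.8 234.  171. ] [0.4098 0.3181]
[264.2 196.9 298.4 221. ] [0.4789 0.281 ]
[234.4 174.7 234.5 197.2] [0.4223 0.2869]
[209.  158.  233.8 175.5] [0.4022 0.3016]
[271.6 196.6 272.7 142.5] [0.4528 0.3182]
[235.  197.5 264.4 197.4] [0.4421 0.2808]
[297.2 222.  263.6 198.3] [0.4786 0.2793]
[233.2 176.9 208.9 159.8] [0.4024 0.2999]
```

hand_motion:
  plan: {"steps":[[0,-0.001,0.045,0],[0,-0.001,0.09,0],[0,-0.001,0.13,0],[0,-0.001,0.16,0],[0,-0.001,0.18,0],[0,-0.001,0.188,0],[0,-0.001,0.188,0],[0,-0.001,0.188,0]]}

```text
time_s: 14.95
position: [0.4357, 0.3106, 0.0066]
tool_rot: [1.766, 2.588, -0.004]
ft_force: [0.5, -0.3, 0.4]
width: 0.06
grasp_force: 0.0
```

hand_motion:
  plan: {"steps":[[0,0,0,0],[0,0,0,0],[0,0,0,0]]}

```text
time_s: 15.25
position: [0.4354, 0.3104, 0.0064]
tool_rot: [1.766, 2.588, -0.004]
ft_force: [0.0, 0.1, -0.4]
width: 0.0602
grasp_force: 0.0
```

Run:
```python
from h import *
from rig import arm
print(goto(arm.get_state(),[.4338,.3117,0.0],21.5))
```

```text
(array([ 0.0019, -0.001 ,  0.0064]), np.float64(-0.0019076869164825255))
```

hand_motion:
  plan: {"steps":[[0.002,-0.001,0.003,0],[0.002,-0.001,0.0064,0],[0.002,-0.001,0.0064,0],[0.002,-0.001,0.0064,0]]}

```text
time_s: 15.65
position: [0.4329, 0.3114, -0.0014]
tool_rot: [1.767, 2.589, -0.008]
ft_force: [-0.0, 0.5, 1.2]
width: 0.0601
grasp_force: 0.0
```

hand_motion:
  plan: {"steps":[[0,0,0,0],[0,0,0,0],[0,0,0,0],[0,0,0,0],[0,0,0,0],[0,0,0,0]]}
  jaw: 0.02

```text
time_s: 16.25
position: [0.4336, 0.3117, -0.0006]
tool_rot: [1.766, 2.588, -0.005]
ft_force: [0.4, -0.6, 4.5]
width: 0.0379
grasp_force: 61.4
```

hand_motion:
  plan: {"steps":[[0,0,-0.03,0],[0,0,-0.07,0],[0,0,-0.11,0],[-0.035,-0.01,-0.12,0.05],[-0.075,-0.02,-0.12,0.1],[-0.115,-0.03,-0.12,0.16],[-0.145,-0.04,-0.12,0.16],[-0.1525,-0.042,-0.12,0.16]]}

```text
time_s: 17.05
position: [0.4484, 0.1526, 0.1191]
tool_rot: [1.972, 2.437, -0.009]
ft_force: [-0.4, 0.6, -2.1]
width: 0.0382
grasp_force: 61.1
```

hand_motion:
  plan: {"steps":[[0,0,0,0],[0,0,0,0],[0,0,0,0],[0,0,0,0],[0,0,0,0]]}

```text
time_s: 17.55
position: [0.449, 0.1558, 0.1202]
tool_rot: [1.966, 2.441, -0.006]
ft_force: [-0.5, 0.0, -1.5]
width: 0.0382
grasp_force: 61.1
```

Run:
```python
from h import *
from rig import arm
st,w,M=snap(arm,"hold");print(goto(st,[.45,.1542,.06],12.3))
```

```text
(array([-0.0013,  0.0005,  0.0602]), np.float64(-5.0976973342481085e-05))
```

hand_motion:
  plan: {"steps":[[-0.001,0,0.03,0],[-0.001,0,0.055,0],[-0.001,0,0.07,0],[-0.001,0,0.07,0],[-0.001,0,0.07,0],[-0.001,0,0.07,0],[-0.001,0,0.07,0]]}

```text
time_s: 18.3
position: [0.4508, 0.1538, 0.0517]
tool_rot: [1.966, 2.438, -0.003]
ft_force: [0.3, 0.1, -1.1]
width: 0.0381
grasp_force: 61.0
```

Run:
```python
from h import *
from rig import arm
st=arm.get_state();print(st["position"],goto(st,[.45,.1542,.0385],12.3))
```

```text
[0.4508 0.1538 0.0517] (array([ 0.0006, -0.0008,  0.0132]), np.float64(-0.001228872338401236))
```

hand_motion:
  plan: {"steps":[[0.0006,-0.0008,0.004,0],[0.0006,-0.0008,0.008,0],[0.0006,-0.0008,0.01,0],[0.0006,-0.0008,0.01,0],[0.0006,-0.0008,0.01,0]]}

```text
time_s: 18.8
position: [0.4487, 0.1539, 0.0401]
tool_rot: [1.968, 2.439, -0.006]
ft_force: [1.2, 0.1, -1.5]
width: 0.0377
grasp_force: 61.0
```

hand_motion:
  plan: {"steps":[[0,0,0.001,0],[0,0,0.002,0],[0,0,0.003,0],[0,0,0.003,0]]}

```text
time_s: 19.2
position: [0.449, 0.1539, 0.0384]
tool_rot: [1.968, 2.439, -0.007]
ft_force: [-3.5, -1.1, 6.7]
width: 0.0382
grasp_force: 61.9
```

Run:
```python
from h import *
from rig import arm
st=arm.get_state();print(goto(st,[.45,.1542,.0385],12.3))
```

```text
(array([ 0.0001,  0.001 , -0.0001]), np.float64(-0.0013223643620603116))
```

hand_motion:
  plan: {"steps":[[0,0.001,-0.003,0],[0,0.001,-0.003,0],[0,0.001,-0.003,0],[0,0.001,-0.0015,0],[0,0.001,0,0],[0,0.001,0,0]]}

```text
time_s: 19.8
position: [0.4498, 0.1541, 0.0384]
tool_rot: [1.968, 2.44, -0.007]
ft_force: [-3.6, -0.3, 8.6]
width: 0.0381
grasp_force: 62.2
```

Run:
```python
from h import *
from rig import arm
st=arm.get_state();print(goto(st,[.45,.1542,.0385],12.3))
```

```text
(array([ 0.0001,  0.0002, -0.0001]), np.float64(-0.0012902056940837202))
```

hand_motion:
  plan: {"steps":[[0,0,0,0],[0,0,0,0],[0,0,0,0],[0,0,-0.03,0],[0,0,-0.07,0],[0,0,-0.11,0],[0,0,-0.15,0],[0,0,-0.155,0]]}
  jaw: 0.06

```text
time_s: 20.6
position: [0.4524, 0.156, 0.1988]
tool_rot: [1.963, 2.433, 0.008]
ft_force: [0.7, 0.5, 0.5]
width: 0.06
grasp_force: 0.0
```

hand_motion:
  plan: {"steps":[[0,0,0,0],[0,0,0,0],[0,0,0,0],[0,0,0,0],[0,0,0,0],[0,0,0,0],[0,0,0,0]]}

```text
time_s: 21.3
position: [0.4491, 0.1553, 0.192]
tool_rot: [1.968, 2.439, -0.006]
ft_force: [-0.0, 0.3, 0.2]
width: 0.0598
grasp_force: 0.0
```

Run:
```python
from h import *
from rig import arm
st,w,M=snap(arm,"place2");print(st["position"],st["tool_rot"])
c=proj(M,[.45,.1542,.049]);x,y=c.round().astype(int);print(c)
g=cv2.cvtColor(w,cv2.COLOR_BGR2GRAY)
for r in(y-15,y,y+15): print(r,x-32,g[r,x-32:x+32])
print(y-60,g[y-60:y+46,x+10])
for l in lines(w,(x-45,y-65,x+45,y+45),20): print(l.round(1),*[onto(M,[l.reshape(2,2).mean(0)],z)[0,:2] for z in(.049,.039,.015)])
cv2.imwrite("pics/z2.png",cv2.resize(w[y-70:y+80,x-95:x+95],None,fx=4,fy=4,interpolation=cv2.INTER_CUBIC))
```

```text
[0.4491 0.1553 0.192 ] [ 1.9676  2.4393 -0.0062]
[254.7515 180.7752]
166 223 [104 102  97 101  99  99  98 100 103  69 205 199 204 202 199 203 204 203
 204 204 201 202 205 204 203 207 204 206 206 208 213 209 213 209 211 207
 202 201 203 205 203 202 205 205 203 206 205 199 199 199 196 199 203 212
 119  98 100 101 101  99 101 103 103 102]
181 223 [103 102  99 100  98  98 100  99 100  94 183 198 198 201 199 200 205 203
 204 205 202 202 203 203 202 205 204 203 205 204 207 205 206 202 208 205
 198 201 203 203 202 201 204 204 200 203 204 197 200 197 195 201 199 212
  96 101 103 101 103 100 101 104 102 102]
196 223 [102 102 100  98 100  95  99  99 100  98 115 205 194 198 199 198 201 201
 202 203 201 202 201 204 199 203 202 205 193 130 111  91  91  89 106 149
 183 202 202 202 198 200 203 202 196 199 203 197 196 194 196 201 19
[... 1188 characters left out ...]
3] [0.4579 0.1194] [0.46   0.1102]
[215.5 210.5 215.5 187.7] [0.4175 0.1288] [0.4169 0.1251] [0.4157 0.1164]
[293.8 120.7 215.7 120.7] [0.4384 0.2078] [0.4386 0.2069] [0.4391 0.2048]
[213.6 163.  213.4 139.2] [0.4077 0.1736] [0.4068 0.1715] [0.4047 0.1665]
[275.2 162.3 275.3 191.1] [0.4677 0.162 ] [0.469  0.1595] [0.4719 0.1536]
[231.2 180.8 231.2 158.3] [0.4266 0.1601] [0.4264 0.1576] [0.4259 0.1515]
[233.7 180.5 233.6 153.6] [0.4283 0.1629] [0.4282 0.1604] [0.4278 0.1546]
[252.9 118.3 223.5 118.3] [0.4238 0.2068] [0.4234 0.2059] [0.4227 0.2037]
[278.2 118.3 253.8 118.3] [0.4476 0.2119] [0.4481 0.2112] [0.4494 0.2095]
[242.3 224.  262.3 224. ] [0.4569 0.1111] [0.4578 0.1068] [0.4598 0.0965]
```

View pics/z2.png

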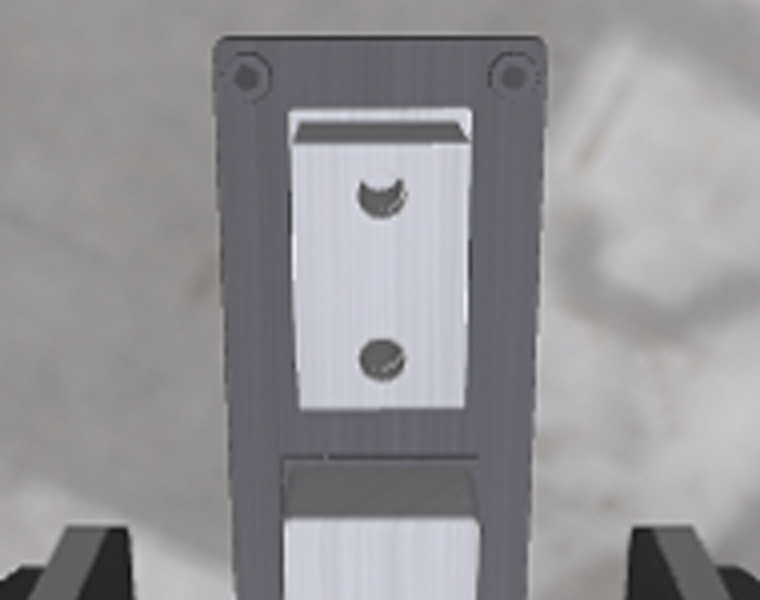

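The final picture shows both plates stacked flush. One dark end face is visible at crop rows 122–142, with a 3.1 mm strip of pad showing beyond it (3 mm expected). The stack measures centre (0.4500, 0.1544) at z 0.049, against the pad's (0.4498, 0.1542), with yaw matching within about 0.3°. The gripper is open and clear, so I'm handing in.

```bash
python3 -c "
from rig import arm
print(arm.finish_job())"
```

```text
the job is handed in; nothing more can be done
None
```

The job is handed in: the 24 mm and 10 mm plates are stacked on the pad, within about 0.3 mm of its centre and 0.3° of its direction by my camera measurements. The 16 mm plate was left where it was, and the clock read about 21 s when I handed in.

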